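# Uncover the stopcock box and shut the marked stopcock

### The arm

A 7-joint arm with a two-finger parallel gripper is mounted at the origin on a cart in front of the work surface, level with it; the furniture and walls round the work are solid. World frame = base frame: x ahead of the robot, y to its left, z up, the work surface at z = 0. Lengths are in m, angles in rad, forces in N, time in s.
With the tool pointing down it reaches from about 0.4 to 0.875 m from the base axis. Payload 19.3 kg.
Tool frame: the origin (TCP) lies at the very end of the fingers, on their centre line; the grasp point (between the pads) lies 19 mm behind it; z points along the fingers, y is the direction in which the jaws open and shut (so a half turn about z gives the same grasp; the last joint's range is limited). The gripper opens to 85 mm and grips with 20 to 120 N. Pads are 22 mm wide; open, the fingers measure 114 mm over their backs; the gripper's body (76 mm by 85 mm) begins 54 mm behind the grasp point. The pads swing forward as they close: fully open they stand 13 mm farther back than shut.
Start: joints at [1.136, 0.521, -0.036, 1.599, 0.021, 1.021, -0.113], TCP at [0.223, -0.584, 0.207] pointing down, gripper open.
Joint ranges: [-2.91, 2.91], [-0.3, 2.13], [-1.5, 1.42], [0.17, 2.43], [-1.26, 4.41], [0.16, 1.93], [-2.52, 2.52]. Speed limits (rad/s): [1.89, 1.89, 2.39, 2.39, 3.01, 3.01, 3.01].

### API

Orientations are given as [roll, pitch, yaw] about the fixed x, y, z axes, in that order (R = Rz(yaw) Ry(pitch) Rx(roll)).
In Python, from workcell import bot gives the robot as it stands.
- The arm moves only by the tool apply_moves, never from a script. Its argument "commands" is a list of rows, each an object with "travel": the shift along the tool's x, y, z in m, a list of three; "twist": the turn, a rotation vector about the tool's x, y, z in degrees, a list of three; "claw": the finger opening in m, from 0 to 0.0854. A call has 1 to 10 rows; each row is the pose to reach, as a shift and turn from the pose commanded when the call began, along the tool's axes at that moment; what a row does not reach only later rows make up. A row lasts 1/10 s, in which the tool goes at most 50 mm and 8.59 degrees, less where a joint would pass 70% of its speed; a pose out of reach is approached as far as the arm can. A call with a gripper value outside its range is refused whole. The fingers move at their own pace and stop on an object; "force" is the grip in N (left out, the last holds). Time passes only in rows, so rows that repeat a pose let the fingers close. It gives the time, the measured TCP pose, the force and the opening at its end, in the units of the state.
- bot.observe(): the state, without advancing time (a new reading comes with each control period).
- bot.grab_frame(name): name is "scene" or "top"; returns a dict with "frame" (400x640x3 uint8, blue, green, red), "fx", "fy", "cx", "cy" (pixels), "pose" (4x4, takes a point from camera to world coordinates). Camera axes: x right, y up, looking along -z (the intrinsics and any distortion apply to the point x, -y, -z); pixel columns grow to the right and rows downward; lengths in m; the calibration is good to about 2 mm. A picture is of the moment at which its call begins. There is no depth.
- bot.job_done(): hands the job in, once; it reports no verdict.
The state is a dict: "clock": time; "qpos": joint angles; "qd": joint speeds; "joint_efforts": joint torques, N m; "position": TCP position; "tool_rot": TCP orientation; "force": force on the tool from outside, world axes, zero at the start; "moment": the same for the moment, N m; "grip_width": finger opening in m.
Only numpy, scipy, OpenCV 4.12 (cv2) and the standard library are available. Lean on these libraries where they do the work, as an engineer would, in place of code of your own. Each camera call takes 0.05 s, during which the arm holds its last target.

### The job

Shut the marked stopcock in the grey bench box: with the fingertips, push the box's loose cover straight back until it meets its stop, then push the handle that ends in a round disc clockwise (seen from above) as far as it goes, so that it stands across its pipe. Leave the plain straight handle beside it open and the things round the box where they are. Everything is only pushed: do not pinch anything, and do not lift or tip the cover.

Things in the scene. Friction and masses are not known exactly. Their poses are not given: they have to be found in the camera images.
- stopcock_box: Grey fixed box, 285 mm (x) by 300 (y), 70 high. Origin: centre of its underside, on the table. x points from its front (hose tails) to its back, z up. Open valve bay in front: inside x -135 to -10 mm, y -130 to 130 mm; behind it a closed deck 70 mm high. Side guides for the cover from y = -142 and 142 mm outward and a rear stop at x = 136.5 mm rise to 80 mm
- cover: Loose flat steel cover, 141 (x) by 280 (y) by 6 mm, 0.25 to 0.5 kg, lying on the box's walls between the guides (2 mm play each side), at first over the valve bay. Origin: centre of its underside, 70 mm above the table; axes as the box's. It slides with 1 to 5 N. Origin at box x = -71 to -59 mm at the start, +66 mm when its rear edge meets the stop.
- cover_ramp (a point): Middle of the upright front face of the push ramp on the cover, 86 mm above the table, at x = 0, y = 0 of the cover. The face is 94 mm wide (y), from the plate's top (76 mm above the table) up to 93 mm, and faces the front of the box; behind, the ramp slopes down to the plate 60 mm farther back. Push this face towards the back of the box (+x) to slide the cover
- marked_pivot (a point): Point on the vertical turning axis of the marked stopcock's handle, half-way up the handle, 55 mm above the table. It is at box x = -40 mm and at either box y = -65 mm or +50 mm (the plain one has the other place).
- marked_tip (a point): Centre of the round disc at the free end of the marked handle, 60 mm from the pivot, 55 mm above the table. The handle is a steel bar 14 mm wide, 48 to 62 mm above the table, with a hub of 24 mm diameter and an end disc of 30 mm diameter, 14 mm thick. Under it, everything in the bay is lower than 46 mm
- marked_handle (a joint): Marked handle's angle: 0 = open, pointing along its pipe to the box's front (-x); grows clockwise seen from above, the disc going towards the box's +y; 1.571 = shut, at the hard stop, pointing to the box's +y. Starts at 0 to 0.25, stays where it is left; turning takes 0.1 N m (about 2.5 N at 40 mm from the pivot)
- plain_pivot (a point): The same point of the other, plain stopcock.
- plain_tip (a point): Point on the middle of the plain handle, 60 mm from its pivot, 55 mm above the table. The plain handle is a straight bar 14 mm wide and high that ends 75 mm from the pivot, without a disc.
- plain_handle (a joint): Angle of the plain handle, same meaning and start range; it is to stay open as found.
- rivet_tin: Small loose round tin, 54 mm across, 24 mm high, on the table left of the box. Origin: centre of its underside.
- scribe: Loose scribe with a thick red handle, 96 mm long and 22 mm thick, lying on the table right of the box. Origin: centre of its underside.

How it is judged:
On the way, in this order (a step that is already met when the one before it is completed fails the run):
1. the cover is pushed back to its stop (within about 20 mm) with the marked handle still open (x of cover in the frame of stopcock_box above 0.045 m and value of joint marked_handle below 0.5 rad), for 0.2 s.
2. the marked handle is pushed shut (value of joint marked_handle above 1.43 rad), for 0.2 s.
At the end, for the whole second after the job is handed in: The cover lies flat in its guides, pushed back to within about 20 mm of its stop; the marked handle (round disc) is within 8 degrees of its shut stop; the plain handle is still open; all is at rest (x of cover in the frame of stopcock_box above 0.045 m and z of cover in the frame of stopcock_box between 0.064 and 0.076 m and angle between cover's own z axis and vertical below 0.05 rad and value of joint marked_handle above 1.43 rad and value of joint plain_handle below 0.5 rad and linear speed of cover below 0.02 m/s and velocity of joint marked_handle below 0.1 rad/s); the robot touches nothing.
It fails at once if the cover is lifted or tipped (more than 10 mm up, or 6 degrees) (z of cover in the frame of stopcock_box above 0.08 m or angle between cover's own z axis and vertical above 0.105 rad).
It fails at once if the plain handle is turned (its end moves more than 15 mm) (distance of plain_tip from where it was at the start of the episode above 0.015 m).
It fails at once if the tin or the scribe is displaced by more than 30 mm (distance of any of rivet_tin, scribe from where it was at the start of the episode above 0.03 m).
It also fails if it takes over 48 s, if anything falls off the work surface, if the arm or the gripper's body presses on something with over 40 N, if the wrist force passes 120 N, or if a joint passes its speed limit or range.

## Working session

There is one attempt and no reset: what is moved stays moved. The work goes in short steps, Python scripts to look and compute and a tool call to move; the robot and the scene stay as the last step left them, time stands still between calls to the robot, and variables do not carry over. Pictures are saved under pics/ and viewed, and the job is handed in when it is done.

Besides the shell and the picture viewer there is one more tool, called after "Call:" in YAML: its name, and indented under it one key for each argument. apply_moves: Moves the arm, as the interface text tells. Its arguments: {"type":"object","properties":{"commands":{"type":"array"},"force":{"type":"number"}},"required":["commands"]}

```bash
mkdir -p pics; ls
python3 - <<'E'
from workcell import bot
import cv2,json
print(bot.observe())
for n in("scene","top"):
    f=bot.grab_frame(n);cv2.imwrite(f"pics/{n}0.png",f["frame"]);print(n,{k:(v.tolist() if hasattr(v,'tolist') else v) for k,v in f.items() if k!="frame"})
E
```

```text
pics
{'clock': 0.0, 'qpos': array([ 1.13578392,  0.52202139, -0.03632645,  1.59996859,  0.02121707,
        1.02110129, -0.11280583]), 'qd': array([ 1.63152331e-03, -5.20185443e-04, -1.18625010e-03, -1.06693767e-03,
       -3.82373131e-04, -8.75087969e-04, -7.02459624e-05]), 'joint_efforts': array([ 1.11343181e-04, -9.27122784e+01,  1.98000491e+00, -3.69933164e+01,
        1.79764879e-02,  8.29708704e-03,  5.67030463e-05]), 'position': array([ 0.22281991, -0.58356085,  0.20663528]), 'tool_rot': array([-3.14048346e+00,  9.36040256e-05,  3.64804049e-01]), 'force': array([-0.05753107,  0.34090444, -1.07638233]), 'moment': array([-0.05054714, -0.03702952, -0.03446646]), 'grip_width': 0.08552042946864584}
scene {'fx': 454.4544217280848, 'fy': 454.4544217280848, 'cx': 324.491907504975, 'cy': 197.09986825085613, 'pose': [[-0.6529068431996395, 0.5784607566076733, -0.48897423977952015, 0.13149188595492514], [-0.7573123647183794, -0.5103143552955327, 0.40750121597850647, 0.43108897108697963], [-0.01380711221573533, 0.6363665703383413, 0.7712632182388054, 0.8043910149483442], [0.0, 0.0, 0.0, 1.0]]}
top {'fx': 395.61756835228584, 'fy': 395.61756835228584, 'cx': 319.5651553532238, 'cy': 199.4373150059958, 'pose': [[-0.009813265595103522, 0.9958968163340101, -0.08996238677437844, 0.5224197677450021], [-0.9999144825738994, -0.00899535072289533, 0.009492692154674815, 0.04146975500977134], [0.008644498674375183, 0.09004784773194201, 0.9958999235673801, 0.976835068193928], [0.0, 0.0, 0.0, 1.0]]}
```

View pics/scene0.png

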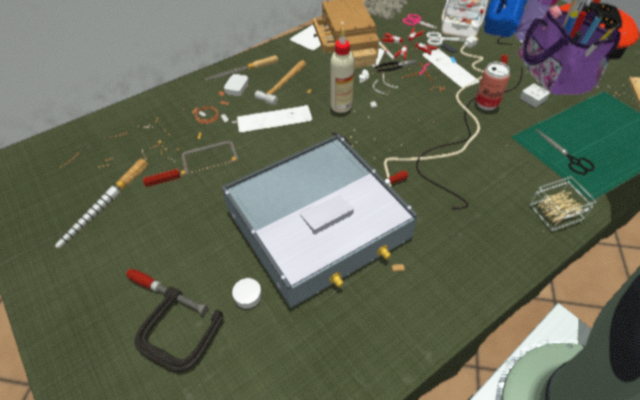

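View pics/top0.png

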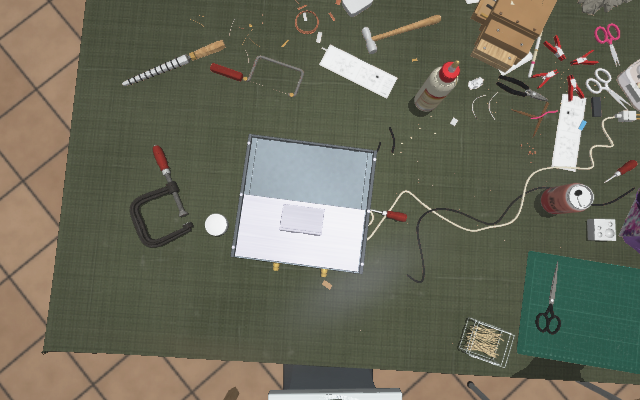

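```bash
cat > h.py <<'E'
import numpy as np,cv2
from workcell import bot
def ray(f,u,v):
    P=np.array(f["pose"]);d=np.array([(u-f["cx"])/f["fx"],-(v-f["cy"])/f["fy"],-1.]);return P[:3,3],P[:3,:3]@d
def onplane(f,u,v,z):
    o,d=ray(f,u,v);return o+d*(z-o[2])/d[2]
def proj(f,p):
    P=np.array(f["pose"]);c=P[:3,:3].T@(np.array(p)-P[:3,3]);return f["cx"]+f["fx"]*c[0]/-c[2],f["cy"]-f["fy"]*c[1]/-c[2]
def crop(f,u0,u1,v0,v1,s,name):
    cv2.imwrite("pics/"+name,cv2.resize(f["frame"][v0:v1,u0:u1],None,fx=s,fy=s,interpolation=cv2.INTER_CUBIC))
E
python3 - <<'E'
from h import *
f=bot.grab_frame("top");crop(f,225,425,125,275,4,"top1.png")
f=bot.grab_frame("scene");crop(f,215,425,130,310,3,"scene1.png")
E
```

```text
(no output)
```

View pics/top1.png

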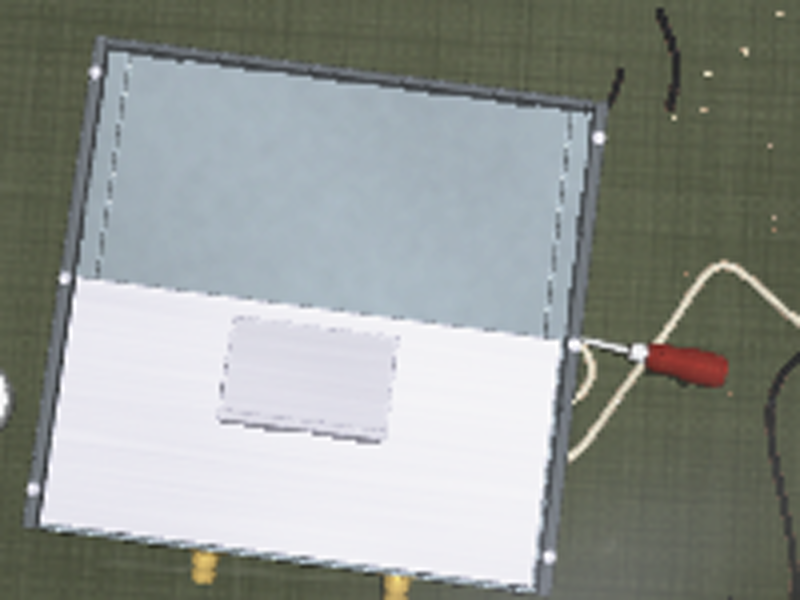

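View pics/scene1.png

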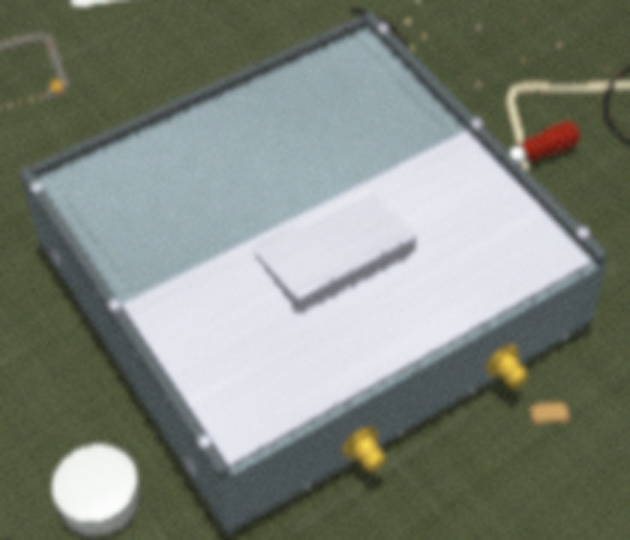

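Run:
```python
from h import *
f=bot.grab_frame("top");P=lambda a,b,z:onplane(f,225+a/4-.4,125+b/4-.4,z)
c=[P(100,38,.08),P(607,104,.08),P(545,597,.08),P(28,525,.08)]
M=np.array(c)
loc=np.array([[.1425,.15],[.1425,-.15],[-.1425,-.15],[-.1425,.15]])
ctr=M[:,:2].mean(0)
A=M[:,:2]-ctr;H=loc.T@A;th=np.arctan2(H[0,1]-H[1,0],H[0,0]+H[1,1])
R=np.array([[np.cos(th),-np.sin(th)],[np.sin(th),np.cos(th)]])
print(ctr,th,np.degrees(th)); print(A-(loc@R.T))
def tb(p): return R.T@(p[:2]-ctr)
print("rear edge",tb(P(78,278,.076)),tb(P(562,340,.076)))
print("face top",tb(P(220,412,.093)),tb(P(381,432,.093)),"bottom",tb(P(220,420,.076)),tb(P(381,442,.076)))
g=bot.grab_frame("scene");S=lambda a,b,z:onplane(g,215+a/3-.3,130+b/3-.3,z)
for p in [(25,172),(365,12),(604,262),(230,468)]: print("scene corner",tb(S(*p,.08)))
print("scene face",tb(S(300,300,.093)),tb(S(416,237,.093)))
```

```text
[0.5962275  0.06683528] -0.1426950133497452 -8.175822022503338
[[-0.00236767 -0.00218881]
 [-0.00067963  0.00283702]
 [ 0.00138352  0.00345349]
 [ 0.00166378 -0.00410169]]
rear edge [0.0014734 0.140029 ] [ 0.00308063 -0.13866805]
face top [-0.06350398  0.04727862] [-0.06262102 -0.04303954] bottom [-0.06787117  0.04823226] [-0.06809006 -0.04393079]
scene corner [0.13803347 0.14546339]
scene corner [ 0.14366657 -0.14560567]
scene corner [-0.14582953 -0.14360528]
scene corner [-0.14291715  0.14058483]
scene face [-0.06989813  0.04589192] [-0.06852156 -0.04532094]
```

```bash
cat >> h.py <<'E'
from scipy.spatial.transform import Rotation as Ro
CTR=np.array([.5962,.0668]);TH=-.1427
RB=np.array([[np.cos(TH),-np.sin(TH)],[np.sin(TH),np.cos(TH)]])
def w(bx,by,z): return np.r_[CTR+RB@[bx,by],z]
def tobox(p): return RB.T@(np.array(p)[:2]-CTR)
def trav(p,s=None):
    s=s or bot.observe();T=Ro.from_euler("xyz",s["tool_rot"])
    return T.inv().apply(np.array(p)-s["position"])
def twist(yaw,s=None):
    s=s or bot.observe();T=Ro.from_euler("xyz",s["tool_rot"]);return (T.inv()*Ro.from_euler("xyz",[np.pi,0,yaw])).as_rotvec(degrees=True)
E
python3 - <<'E'
from h import *
np.set_printoptions(precision=4,suppress=True)
print(w(-.13,0,.2));print(trav([.42,-.3,.2]),trav(w(-.13,0,.2)),twist(TH))
E
```

```text
[0.4675 0.0853 0.2   ]
[ 0.2854 -0.1948  0.0071] [ 0.4672 -0.5378  0.0072] [-0.0171  0.0068 29.073 ]
```

Call:
apply_moves:
  commands:
    - {"travel":[0.041,-0.028,0],"twist":[0,0,4],"claw":0}
    - {"travel":[0.082,-0.056,0],"twist":[0,0,8],"claw":0}
    - {"travel":[0.123,-0.083,0],"twist":[0,0,12],"claw":0}
    - {"travel":[0.164,-0.111,0],"twist":[0,0,16],"claw":0}
    - {"travel":[0.204,-0.139,0],"twist":[0,0,20],"claw":0}
    - {"travel":[0.245,-0.167,0],"twist":[0,0,24],"claw":0}
    - {"travel":[0.285,-0.195,0],"twist":[0,0,29],"claw":0}
    - {"travel":[0.308,-0.238,0],"twist":[0,0,29],"claw":0}
    - {"travel":[0.331,-0.281,0],"twist":[0,0,29],"claw":0}
    - {"travel":[0.354,-0.324,0],"twist":[0,0,29],"claw":0}
  force: 40

```text
clock: 1.3
position: [0.438, -0.153, 0.2073]
tool_rot: [3.142, -0.0, -0.141]
force: [2.2, -1.1, -0.4]
grip_width: 0.0001
```

Run:
```python
from h import *
np.set_printoptions(precision=4,suppress=True)
s=bot.observe();print(s)
print(trav(w(-.13,0,.2),s),trav(w(-.13,0,.1),s),twist(TH,s))
```

```text
{'clock': 1.3, 'qpos': array([ 0.2743,  0.2672, -0.0798,  2.005 ,  0.0276,  0.8701, -1.5327]), 'qd': array([-0.823 , -0.1915, -0.2528,  0.271 ,  0.0731, -0.0821, -1.1093]), 'joint_efforts': array([ 12.3518, -62.3313,   3.4483, -32.641 ,  -0.148 ,   0.5213,
         3.8394]), 'position': array([ 0.438 , -0.153 ,  0.2073]), 'tool_rot': array([ 3.1415, -0.0003, -0.1414]), 'force': array([ 2.1614, -1.1082, -0.4332]), 'moment': array([ 0.0388, -0.0732,  0.0346]), 'grip_width': 6.722151836446648e-05}
[-0.0044 -0.24    0.0073] [-0.0044 -0.2401  0.1073] [ 0.0047 -0.0162  0.0762]
```

Call:
apply_moves:
  commands:
    - {"travel":[0,-0.04,0],"claw":0}
    - {"travel":[0,-0.08,0],"claw":0}
    - {"travel":[0,-0.12,0],"claw":0}
    - {"travel":[0,-0.16,0],"claw":0}
    - {"travel":[0,-0.2,0],"claw":0}
    - {"travel":[0,-0.24,0.02],"claw":0}
    - {"travel":[0,-0.24,0.05],"claw":0}
    - {"travel":[0,-0.24,0.07],"claw":0}
    - {"travel":[0,-0.24,0.08],"claw":0}
    - {"travel":[0,-0.24,0.08],"claw":0}

```text
invalid input at $.commands[0]: expected keys travel, twist, claw
```

Run:
```python
from h import *
np.set_printoptions(precision=4,suppress=True)
s=bot.observe();print(s["position"],tobox(s["position"]),s["force"],twist(TH,s))
f=bot.grab_frame("top");crop(f,225,425,125,275,4,"top2.png")
f=bot.grab_frame("scene");crop(f,215,425,130,310,3,"scene2.png")
```

```text
[ 0.438  -0.153   0.2073] [-0.1253 -0.24  ] [ 2.1614 -1.1082 -0.4332] [ 0.0047 -0.0162  0.0762]
```

View pics/scene2.png

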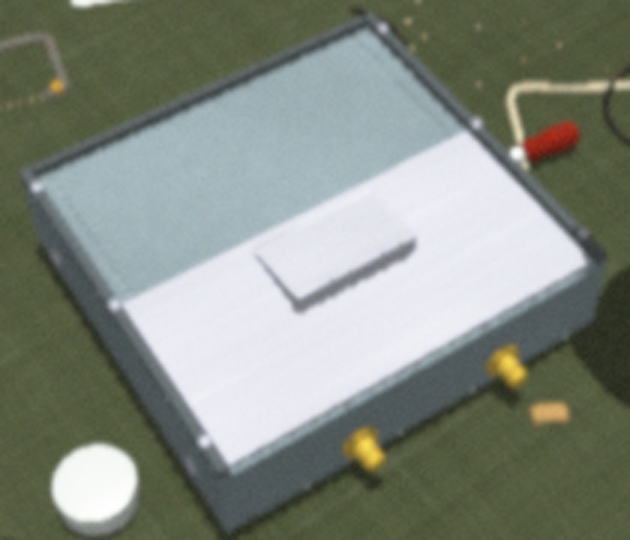

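Call:
apply_moves:
  commands:
    - {"travel":[0,-0.04,0],"twist":[0,0,0],"claw":0}
    - {"travel":[0,-0.08,0],"twist":[0,0,0],"claw":0}
    - {"travel":[0,-0.12,0],"twist":[0,0,0],"claw":0}
    - {"travel":[0,-0.16,0],"twist":[0,0,0],"claw":0}
    - {"travel":[0,-0.2,0],"twist":[0,0,0],"claw":0}
    - {"travel":[0,-0.24,0.02],"twist":[0,0,0],"claw":0}
    - {"travel":[0,-0.24,0.05],"twist":[0,0,0],"claw":0}
    - {"travel":[0,-0.24,0.07],"twist":[0,0,0],"claw":0}
    - {"travel":[0,-0.24,0.08],"twist":[0,0,0],"claw":0}
    - {"travel":[0,-0.24,0.08],"twist":[0,0,0],"claw":0}

```text
clock: 2.4
position: [0.4715, 0.0823, 0.1264]
tool_rot: [3.141, 0.002, -0.142]
force: [0.9, -0.6, -0.4]
grip_width: 0.0003
```

Run:
```python
from h import *
np.set_printoptions(precision=4,suppress=True)
s=bot.observe();print(s["position"],tobox(s["position"]),s["force"],twist(TH,s))
f=bot.grab_frame("scene");crop(f,215,425,130,310,3,"scene3.png")
```

```text
[0.4715 0.0823 0.1264] [-0.1257 -0.0024] [ 0.8515 -0.6255 -0.3649] [0.0383 0.0927 0.0583]
```

View pics/scene3.png

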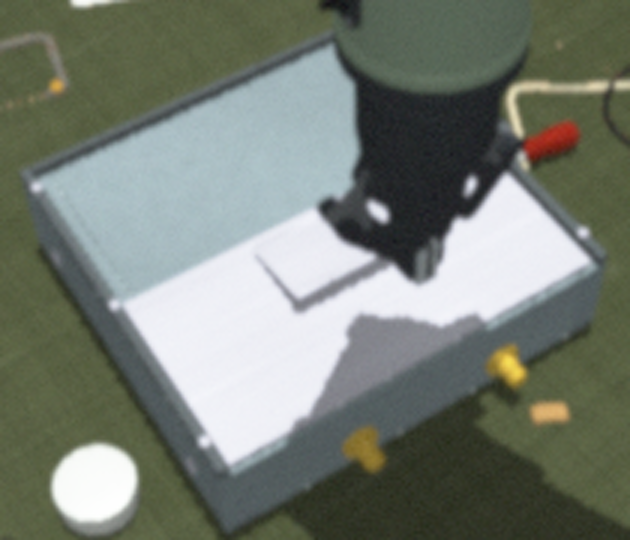

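Call:
apply_moves:
  commands:
    - {"travel":[0,0,0.02],"twist":[0,0,0],"claw":0}
    - {"travel":[0,0,0.035],"twist":[0,0,0],"claw":0}
    - {"travel":[0,0,0.042],"twist":[0,0,0],"claw":0}
    - {"travel":[0.01,0,0.042],"twist":[0,0,0],"claw":0}
    - {"travel":[0.02,0,0.042],"twist":[0,0,0],"claw":0}
    - {"travel":[0.03,0,0.042],"twist":[0,0,0],"claw":0}
    - {"travel":[0.04,0,0.042],"twist":[0,0,0],"claw":0}
    - {"travel":[0.05,0,0.042],"twist":[0,0,0],"claw":0}
    - {"travel":[0.06,0,0.042],"twist":[0,0,0],"claw":0}

```text
clock: 3.35
position: [0.5323, 0.0741, 0.0853]
tool_rot: [-3.141, -0.0, -0.141]
force: [-1.0, 0.0, -0.8]
grip_width: -0.0001
```

Run:
```python
from h import *
np.set_printoptions(precision=4,suppress=True)
s=bot.observe();print(s["position"],tobox(s["position"]),s["force"],twist(TH,s))
f=bot.grab_frame("scene");crop(f,215,425,130,310,3,"scene4.png")
```

```text
[0.5323 0.0741 0.0853] [-0.0643 -0.0019] [-0.9975  0.0328 -0.7685] [-0.0075 -0.0097  0.0695]
```

View pics/scene4.png

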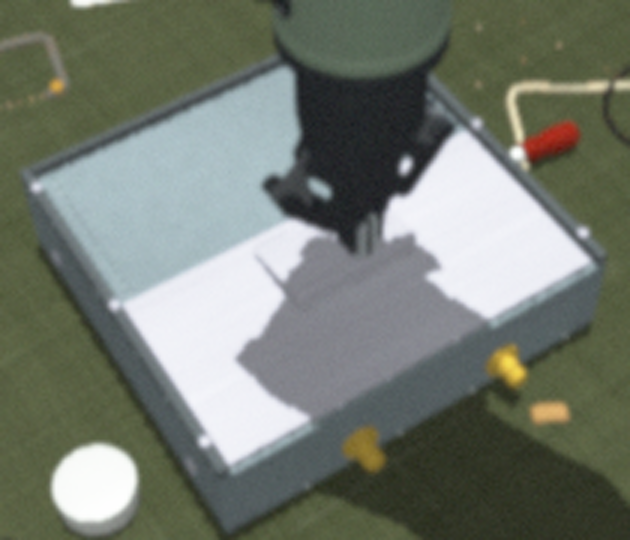

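Run:
```python
from h import *
f=bot.grab_frame("scene");s=bot.observe()
im=f["frame"][170:250,290:390].copy();im=cv2.resize(im,None,fx=8,fy=7.5,interpolation=cv2.INTER_CUBIC)
def d(p,c):
    u,v=proj(f,p);cv2.circle(im,(int((u+.5-290)*8),int((v+.5-170)*7.5)),5,c,-1);print(u,v)
d(s["position"],(0,0,255))
for y in(-.047,0,.047):
    for z in(.076,.093):d(w(-.067,y,z),(0,255,0))
cv2.imwrite("pics/z4.png",im)
f=bot.grab_frame("top");crop(f,225,425,125,275,4,"top4.png")
```

```text
333.8605792669972 219.12769125754167
353.3434699691482 213.0395064898352
353.6440216899611 207.83062894163407
333.8772861649911 223.3398294070862
333.8957383231981 218.1910031068563
313.72125745216954 234.0051763780271
313.43709427252423 228.9240477640346
```

View pics/z4.png

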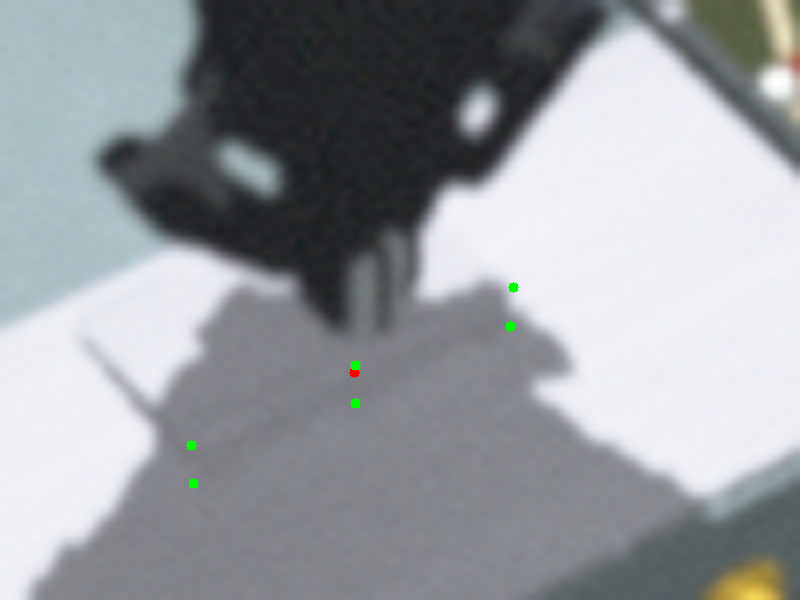

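View pics/top4.png

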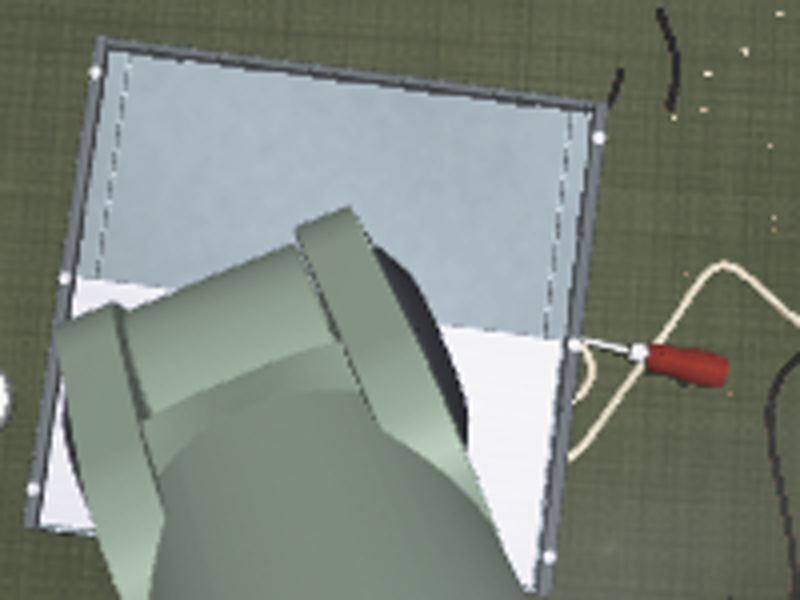

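Call:
apply_moves:
  commands:
    - {"travel":[0,0,-0.008],"twist":[0,0,0],"claw":0}
    - {"travel":[-0.02,0,-0.008],"twist":[0,0,0],"claw":0}
    - {"travel":[-0.04,0,-0.008],"twist":[0,0,0],"claw":0}
    - {"travel":[-0.04,0,-0.004],"twist":[0,0,0],"claw":0}
    - {"travel":[-0.04,0,0],"twist":[0,0,0],"claw":0}
    - {"travel":[-0.04,0,0],"twist":[0,0,0],"claw":0}

```text
clock: 4.1
position: [0.492, 0.0798, 0.085]
tool_rot: [3.142, 0.0, -0.141]
force: [0.3, -0.3, -0.2]
grip_width: 0.0001
```

Run:
```python
from h import *
np.set_printoptions(precision=4,suppress=True)
f=bot.grab_frame("scene");s=bot.observe()
print(s["position"],tobox(s["position"]),s["force"],s["grip_width"])
im=f["frame"][180:260,290:390].copy();im=cv2.resize(im,None,fx=8,fy=7.5,interpolation=cv2.INTER_CUBIC)
def d(p,c):
    u,v=proj(f,p);cv2.circle(im,(int((u+.5-290)*8),int((v+.5-180)*7.5)),5,c,-1)
d(s["position"],(0,0,255))
for y in(-.047,.047):
    for z in(.076,.093):d(w(-.067,y,z),(0,255,0))
cv2.imwrite("pics/z5.png",im)
```

```text
[0.4921 0.0798 0.0851] [-0.1049 -0.0019] [-0.0014 -0.9271  0.6406] -1.0831973246075352e-05
```

View pics/z5.png

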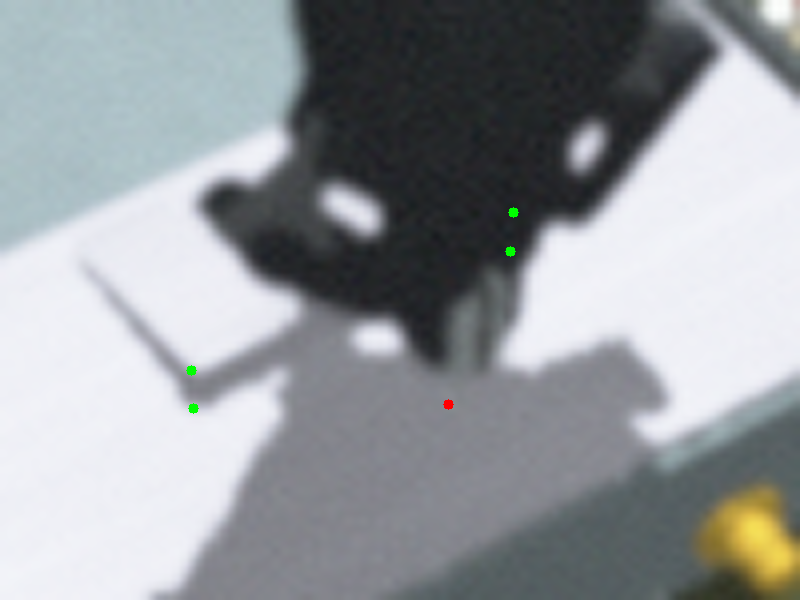

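Call:
apply_moves:
  commands:
    - {"travel":[0,0,0.002],"twist":[0,0,0],"claw":0}
    - {"travel":[0,0,0.004],"twist":[0,0,0],"claw":0}
    - {"travel":[0,0,0.006],"twist":[0,0,0],"claw":0}
    - {"travel":[0,0,0.007],"twist":[0,0,0],"claw":0}
    - {"travel":[0,0,0.007],"twist":[0,0,0],"claw":0}

```text
clock: 4.65
position: [0.4916, 0.0798, 0.078]
tool_rot: [3.141, 0.0, -0.141]
force: [0.3, -0.9, 0.1]
grip_width: 0.0002
```

Run:
```python
from h import *
np.set_printoptions(precision=4,suppress=True)
s=bot.observe()
print(s["position"],tobox(s["position"]),s["force"],s["grip_width"])
```

```text
[0.4916 0.0798 0.078 ] [-0.1054 -0.002 ] [ 0.2639 -0.891   0.0593] 0.00015750804057752387
```

Call:
apply_moves:
  commands:
    - {"travel":[0,0,0.0015],"twist":[0,0,0],"claw":0}
    - {"travel":[0,0,0.003],"twist":[0,0,0],"claw":0}
    - {"travel":[0,0,0.004],"twist":[0,0,0],"claw":0}
    - {"travel":[0,0,0.004],"twist":[0,0,0],"claw":0}

```text
clock: 5.05
position: [0.4916, 0.0799, 0.0741]
tool_rot: [3.142, 0.0, -0.141]
force: [0.8, 0.7, -0.4]
grip_width: -0.0001
```

Run:
```python
from h import *
np.set_printoptions(precision=4,suppress=True)
f=bot.grab_frame("scene");s=bot.observe()
print(s["position"],tobox(s["position"]),s["force"],s["grip_width"])
im=f["frame"][180:260,290:390].copy();im=cv2.resize(im,None,fx=8,fy=7.5,interpolation=cv2.INTER_CUBIC)
def d(p,c):
    u,v=proj(f,p);cv2.circle(im,(int((u+.5-290)*8),int((v+.5-180)*7.5)),5,c,-1)
d(s["position"],(0,0,255))
cv2.imwrite("pics/z6.png",im)
```

```text
[0.4916 0.0799 0.0741] [-0.1054 -0.0019] [0.5494 0.0786 0.4096] 0.00011333363720618885
```

View pics/z6.png

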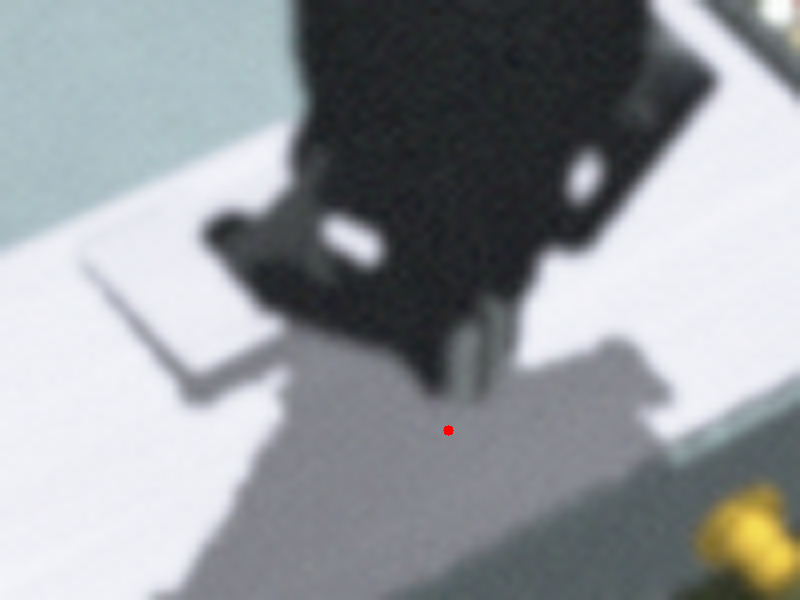

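Call:
apply_moves:
  commands:
    - {"travel":[0,0,0.0015],"twist":[0,0,0],"claw":0}
    - {"travel":[0,0,0.003],"twist":[0,0,0],"claw":0}
    - {"travel":[0,0,0.0045],"twist":[0,0,0],"claw":0}
    - {"travel":[0,0,0.006],"twist":[0,0,0],"claw":0}
    - {"travel":[0,0,0.006],"twist":[0,0,0],"claw":0}

```text
clock: 5.6
position: [0.4916, 0.0798, 0.068]
tool_rot: [3.141, 0.0, -0.141]
force: [0.2, -0.1, -0.4]
grip_width: -0.0003
```

Run:
```python
from h import *
np.set_printoptions(precision=4,suppress=True)
f=bot.grab_frame("scene");s=bot.observe()
print(s["position"],tobox(s["position"]),s["force"],s["grip_width"])
im=f["frame"][180:260,290:390].copy();im=cv2.resize(im,None,fx=8,fy=7.5,interpolation=cv2.INTER_CUBIC)
cv2.imwrite("pics/z7.png",im)
```

```text
[0.4917 0.0799 0.0681] [-0.1053 -0.0019] [ 0.7639  0.3124 -0.1175] -3.838679758162928e-05
```

View pics/z7.png

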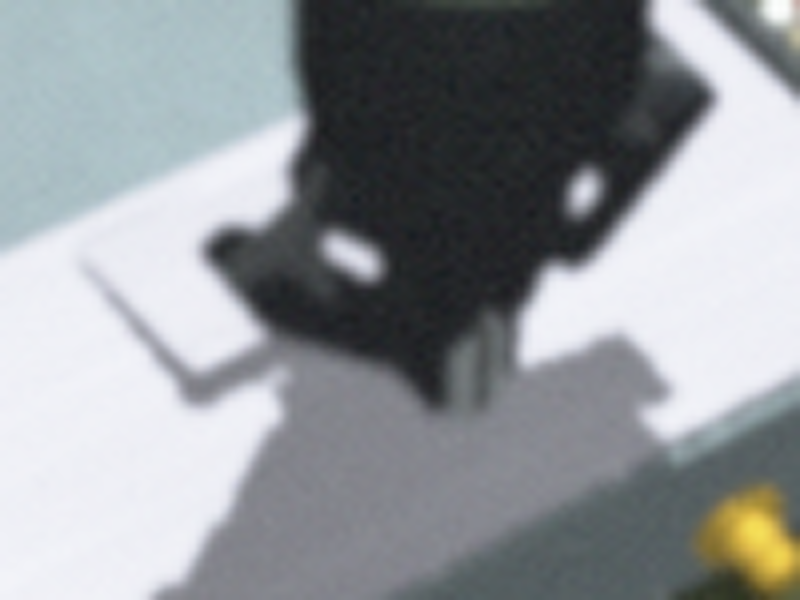

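Call:
apply_moves:
  commands:
    - {"travel":[0,0,0.001],"twist":[0,0,0],"claw":0}
    - {"travel":[0,0,0.002],"twist":[0,0,0],"claw":0}
    - {"travel":[0,0,0.003],"twist":[0,0,0],"claw":0}

```text
clock: 5.95
position: [0.4917, 0.0799, 0.0652]
tool_rot: [-3.142, -0.0, -0.141]
force: [-0.7, -0.2, 0.1]
grip_width: -0.0002
```

Call:
apply_moves:
  commands:
    - {"travel":[0,0,0.0007],"twist":[0,0,0],"claw":0}
    - {"travel":[0,0,0.0014],"twist":[0,0,0],"claw":0}

```text
clock: 6.15
position: [0.4917, 0.0799, 0.0637]
tool_rot: [3.142, 0.0, -0.141]
force: [-0.5, 0.1, 0.8]
grip_width: -0.0003
```

Run:
```python
from h import *
np.set_printoptions(precision=4,suppress=True)
s=bot.observe()
print(s["position"],s["force"])
f=bot.grab_frame("scene")
im=f["frame"][180:260,290:390].copy();im=cv2.resize(im,None,fx=8,fy=7.5,interpolation=cv2.INTER_CUBIC)
cv2.imwrite("pics/z8.png",im)
for v in (236,237):
  for z in(.076,.08,.085): print(v,z,tobox(onplane(f,348,v,z)))
```

```text
[0.4917 0.0799 0.0637] [-0.4833  0.1269  0.8485]
236 0.076 [-0.1074 -0.0062]
236 0.08 [-0.1096 -0.0046]
236 0.085 [-0.1124 -0.0025]
237 0.076 [-0.1093 -0.0049]
237 0.08 [-0.1115 -0.0033]
237 0.085 [-0.1143 -0.0012]
```

View pics/z8.png

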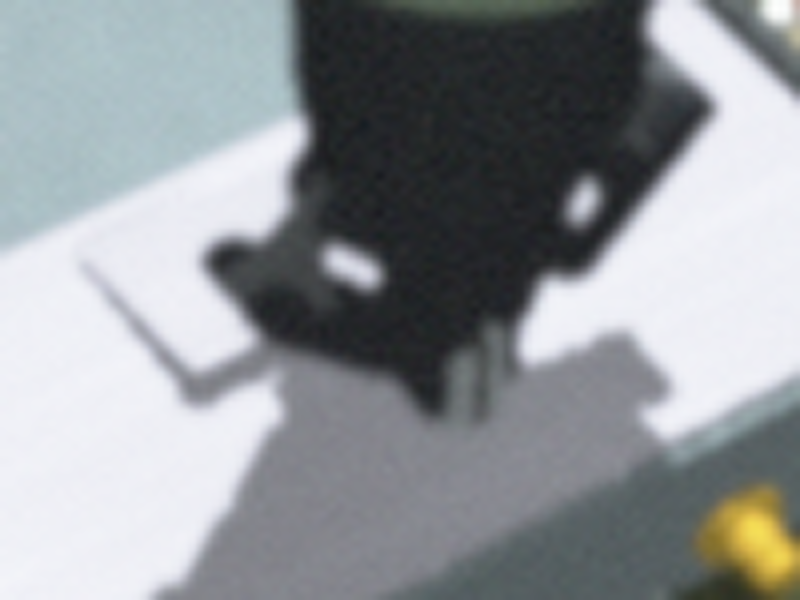

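Call:
apply_moves:
  commands:
    - {"travel":[0,0,0.001],"twist":[0,0,0],"claw":0}
    - {"travel":[0,0,0.002],"twist":[0,0,0],"claw":0}
    - {"travel":[0,0,0.003],"twist":[0,0,0],"claw":0}

```text
clock: 6.5
position: [0.4917, 0.0799, 0.0607]
tool_rot: [-3.142, 0.0, -0.141]
force: [-0.6, -0.4, -0.3]
grip_width: 0.0001
```

Call:
apply_moves:
  commands:
    - {"travel":[0,0,0.001],"twist":[0,0,0],"claw":0}
    - {"travel":[0,0,0.002],"twist":[0,0,0],"claw":0}

```text
clock: 6.7
position: [0.4917, 0.0799, 0.0587]
tool_rot: [-3.142, 0.0, -0.141]
force: [0.7, -0.7, -0.5]
grip_width: -0.0002
```

Run:
```python
from h import *
np.set_printoptions(precision=4,suppress=True)
f=bot.grab_frame("scene");s=bot.observe()
print(s["position"],s["force"])
im=f["frame"][180:260,290:390].copy();im=cv2.resize(im,None,fx=8,fy=7.5,interpolation=cv2.INTER_CUBIC)
cv2.imwrite("pics/z9.png",im)
```

```text
[0.4916 0.0798 0.0586] [0.2817 0.2502 0.3076]
```

View pics/z9.png

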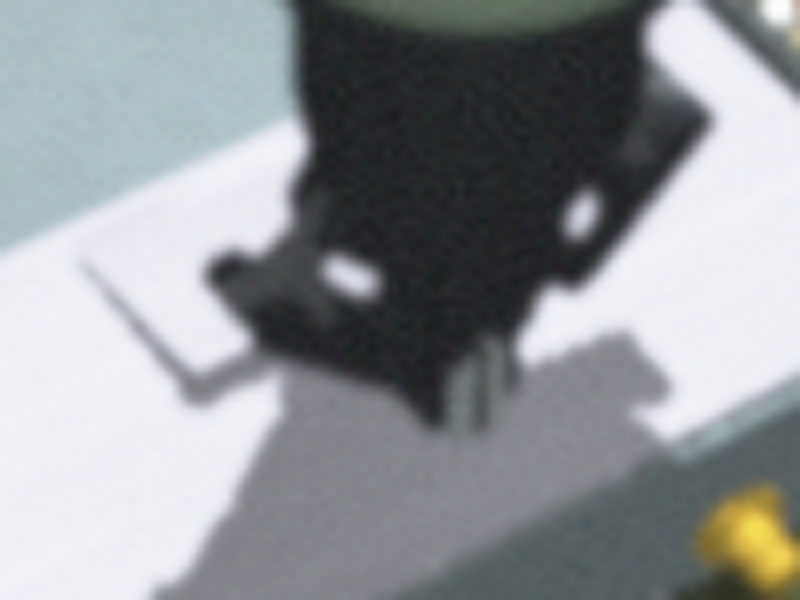

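Call:
apply_moves:
  commands:
    - {"travel":[0,0,0.001],"twist":[0,0,0],"claw":0}
    - {"travel":[0,0,0.002],"twist":[0,0,0],"claw":0}

```text
clock: 6.95
position: [0.4917, 0.0799, 0.0567]
tool_rot: [-3.142, -0.0, -0.141]
force: [0.2, 0.2, 0.2]
grip_width: 0.0003
```

Call:
apply_moves:
  commands:
    - {"travel":[0,0,0.0007],"twist":[0,0,0],"claw":0}
    - {"travel":[0,0,0.0014],"twist":[0,0,0],"claw":0}

```text
clock: 7.15
position: [0.4917, 0.0799, 0.0553]
tool_rot: [-3.142, 0.0, -0.141]
force: [0.3, 0.1, -0.3]
grip_width: 0.0001
```

Call:
apply_moves:
  commands:
    - {"travel":[0,0,0.0008],"twist":[0,0,0],"claw":0}
    - {"travel":[0,0,0.0015],"twist":[0,0,0],"claw":0}

```text
clock: 7.35
position: [0.4917, 0.0798, 0.0539]
tool_rot: [-3.142, -0.0, -0.141]
force: [0.1, -0.7, -0.6]
grip_width: 0.0
```

Run:
```python
from h import *
np.set_printoptions(precision=4,suppress=True)
f=bot.grab_frame("scene");s=bot.observe()
print(s["position"],s["force"])
im=f["frame"][180:260,290:390].copy();im=cv2.resize(im,None,fx=8,fy=7.5,interpolation=cv2.INTER_CUBIC)
cv2.imwrite("pics/z10.png",im)
```

```text
[0.4917 0.0799 0.0538] [ 0.6525 -0.112  -0.6362]
```

View pics/z10.png

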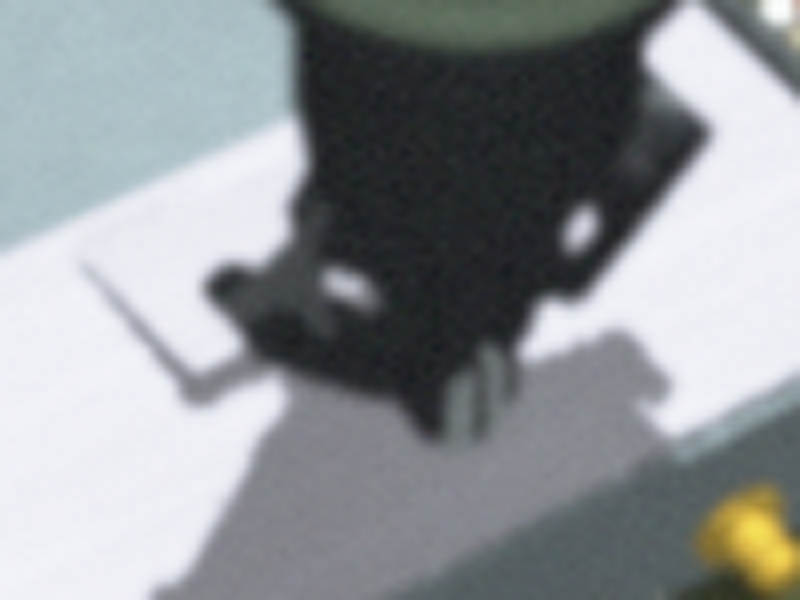

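Run:
```python
from h import *
f=bot.grab_frame("scene")
for x in(-.105,-.111,-.1164):
  for z in (.06,.07,.076,.082): print(x,z,proj(f,w(x,-.002,z)))
```

```text
-0.105 0.06 (np.float64(345.33480825255657), np.float64(240.77935114308366))
-0.105 0.07 (np.float64(345.4454439844269), np.float64(237.89498696857225))
-0.105 0.076 (np.float64(345.51275499768366), np.float64(236.14013370457184))
-0.105 0.082 (np.float64(345.58077668651333), np.float64(234.36675254612345))
-0.111 0.06 (np.float64(347.06039146245774), np.float64(242.9147848374334))
-0.111 0.07 (np.float64(347.18651392018506), np.float64(240.03845444801493))
-0.111 0.076 (np.float64(347.2632510150083), np.float64(238.28839944739855))
-0.111 0.082 (np.float64(347.3408013234317), np.float64(236.51979841593592))
-0.1164 0.06 (np.float64(348.62422912124356), np.float64(244.85005611841405))
-0.1164 0.07 (np.float64(348.76448232766586), np.float64(241.98112423718126))
-0.1164 0.076 (np.float64(348.8498209954322), np.float64(240.23548981710485))
-0.1164 0.082 (np.float64(348.9360670718235), np.float64(238.4712940136578))
```

Call:
apply_moves:
  commands:
    - {"travel":[0,0,0.001],"twist":[0,0,0],"claw":0}
    - {"travel":[0,0,0.002],"twist":[0,0,0],"claw":0}

```text
clock: 7.65
position: [0.4918, 0.0799, 0.0519]
tool_rot: [-3.142, -0.0, -0.141]
force: [-3.1, -1.0, 21.1]
grip_width: -0.0001
```

Call:
apply_moves:
  commands:
    - {"travel":[0,0,0.0007],"twist":[0,0,0],"claw":0}
    - {"travel":[0,0,0.0014],"twist":[0,0,0],"claw":0}

```text
clock: 7.85
position: [0.4919, 0.0799, 0.0517]
tool_rot: [3.142, -0.001, -0.142]
force: [-14.5, -2.4, 53.1]
grip_width: 0.0002
```

Call:
apply_moves:
  commands:
    - {"travel":[0,0,-0.004],"twist":[0,0,0],"claw":0}
    - {"travel":[0,0,-0.008],"twist":[0,0,0],"claw":0}
    - {"travel":[0.01,0,-0.008],"twist":[0,0,0],"claw":0}
    - {"travel":[0.02,0,-0.008],"twist":[0,0,0],"claw":0}
    - {"travel":[0.028,0,-0.008],"twist":[0,0,0],"claw":0}
    - {"travel":[0.036,0,-0.008],"twist":[0,0,0],"claw":0}
    - {"travel":[0.044,0,-0.008],"twist":[0,0,0],"claw":0}
    - {"travel":[0.052,0,-0.008],"twist":[0,0,0],"claw":0}
    - {"travel":[0.06,0,-0.008],"twist":[0,0,0],"claw":0}

```text
clock: 8.75
position: [0.5518, 0.0713, 0.0583]
tool_rot: [3.142, 0.0, -0.141]
force: [-1.6, -0.5, -1.5]
grip_width: 0.0003
```

Run:
```python
from h import *
np.set_printoptions(precision=4,suppress=True)
s=bot.observe();print(s["position"],tobox(s["position"]),s["force"],twist(TH,s))
f=bot.grab_frame("scene");crop(f,215,425,130,310,3,"scene11.png")
```

```text
[0.5518 0.0713 0.0583] [-0.0446 -0.0019] [-1.6412 -0.5362 -1.486 ] [0.0015 0.0064 0.0726]
```

View pics/scene11.png

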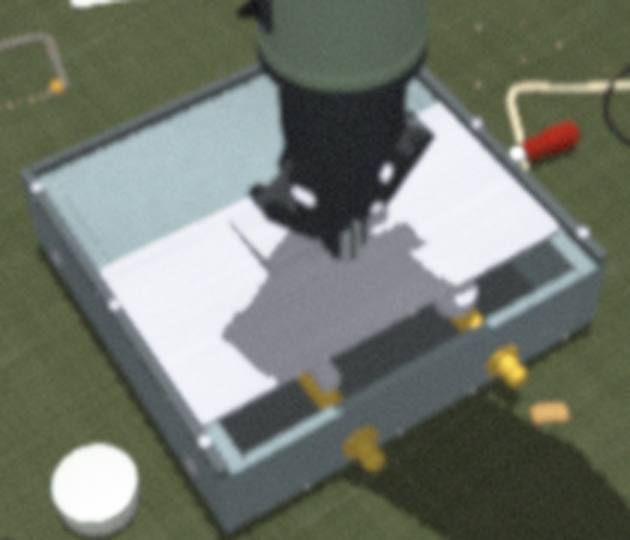

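Call:
apply_moves:
  commands:
    - {"travel":[0.01,0,0],"twist":[0,0,0],"claw":0}
    - {"travel":[0.02,0,0],"twist":[0,0,0],"claw":0}
    - {"travel":[0.03,0,0],"twist":[0,0,0],"claw":0}
    - {"travel":[0.04,0,0],"twist":[0,0,0],"claw":0}
    - {"travel":[0.05,0,0],"twist":[0,0,0],"claw":0}
    - {"travel":[0.06,0,0],"twist":[0,0,0],"claw":0}
    - {"travel":[0.07,0,0],"twist":[0,0,0],"claw":0}
    - {"travel":[0.078,0,0],"twist":[0,0,0],"claw":0}
    - {"travel":[0.085,0,0],"twist":[0,0,0],"claw":0}
    - {"travel":[0.09,0,0],"twist":[0,0,0],"claw":0}

```text
clock: 9.8
position: [0.6407, 0.0587, 0.0585]
tool_rot: [-3.142, 0.0, -0.141]
force: [-4.1, -0.2, 2.6]
grip_width: -0.0002
```

Call:
apply_moves:
  commands:
    - {"travel":[0.003,0,0],"twist":[0,0,0],"claw":0}
    - {"travel":[0.005,0,0],"twist":[0,0,0],"claw":0}
    - {"travel":[0.007,0,0],"twist":[0,0,0],"claw":0}

```text
clock: 10.1
position: [0.6471, 0.0577, 0.0585]
tool_rot: [3.142, 0.0, -0.141]
force: [-2.5, 0.4, 0.9]
grip_width: 0.0002
```

Run:
```python
from h import *
np.set_printoptions(precision=4,suppress=True)
s=bot.observe();print(s["position"],tobox(s["position"]),s["force"],twist(TH,s))
f=bot.grab_frame("scene");crop(f,215,425,130,310,3,"scene12.png")
```

```text
[0.6471 0.0577 0.0585] [ 0.0517 -0.0017] [-2.5476  0.439   0.9092] [0.0011 0.0069 0.0789]
```

View pics/scene12.png

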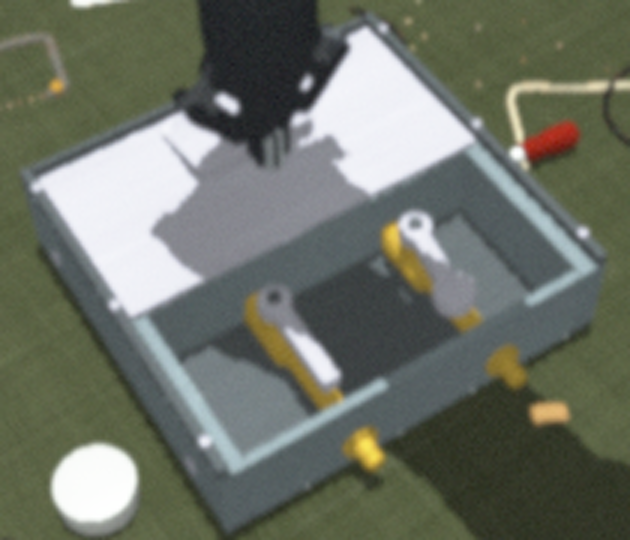

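Call:
apply_moves:
  commands:
    - {"travel":[0.002,0,0],"twist":[0,0,0],"claw":0}
    - {"travel":[0.004,0,0],"twist":[0,0,0],"claw":0}

```text
clock: 10.35
position: [0.6512, 0.0572, 0.0585]
tool_rot: [-3.142, -0.0, -0.141]
force: [-2.2, -0.2, -0.1]
grip_width: 0.0002
```

Run:
```python
from h import *
np.set_printoptions(precision=4,suppress=True)
f=bot.grab_frame("scene")
S=lambda a,b,z:tobox(onplane(f,215+a/3-.3,130+b/3-.3,z))
print("disc",S(455,293,.062),"hub",S(415,222,.062),"plain hub",S(274,300,.062),"plain end",S(328,378,.062))
print("cover front edge",S(137,315,.076),S(474,148,.076))
s=bot.observe();print(s["position"],tobox(s["position"]),s["force"])
```

```text
disc [-0.1024 -0.0547] hub [-0.0379 -0.0671] plain hub [-0.0411  0.0496] plain end [-0.1122  0.0522]
cover front edge [-0.0115  0.135 ] [-0.0143 -0.1343]
[0.6515 0.0571 0.0585] [ 0.0561 -0.0017] [-1.5585  1.1674 -0.2517]
```

Call:
apply_moves:
  commands:
    - {"travel":[0.0015,0,0],"twist":[0,0,0],"claw":0}
    - {"travel":[0.003,0,0],"twist":[0,0,0],"claw":0}

```text
clock: 10.6
position: [0.652, 0.0571, 0.0584]
tool_rot: [3.141, 0.004, -0.141]
force: [-25.0, 2.4, 17.2]
grip_width: 0.0003
```

Call:
apply_moves:
  commands:
    - {"travel":[0.001,0,0],"twist":[0,0,0],"claw":0}
    - {"travel":[0.002,0,0],"twist":[0,0,0],"claw":0}

```text
clock: 10.8
position: [0.652, 0.0571, 0.0583]
tool_rot: [3.14, 0.008, -0.141]
force: [-36.0, 2.4, 26.7]
grip_width: -0.0002
```

Call:
apply_moves:
  commands:
    - {"travel":[-0.01,0,0],"twist":[0,0,0],"claw":0}
    - {"travel":[-0.02,0,-0.01],"twist":[0,0,0],"claw":0}
    - {"travel":[-0.04,0,-0.03],"twist":[0,0,0],"claw":0}
    - {"travel":[-0.07,0.02,-0.05],"twist":[0,0,0],"claw":0}
    - {"travel":[-0.1,0.05,-0.05],"twist":[0,0,0],"claw":0}
    - {"travel":[-0.13,0.075,-0.05],"twist":[0,0,0],"claw":0}
    - {"travel":[-0.15,0.093,-0.05],"twist":[0,0,0],"claw":0}
    - {"travel":[-0.15,0.093,-0.05],"twist":[0,0,0],"claw":0}
    - {"travel":[-0.15,0.093,-0.05],"twist":[0,0,0],"claw":0}

```text
clock: 11.7
position: [0.4949, -0.0147, 0.1094]
tool_rot: [-3.141, -0.002, -0.142]
force: [0.2, 0.4, -0.2]
grip_width: 0.0002
```

Run:
```python
from h import *
np.set_printoptions(precision=4,suppress=True)
s=bot.observe();print(s["position"],tobox(s["position"]),s["force"],twist(TH,s))
f=bot.grab_frame("scene");crop(f,215,425,130,310,3,"scene13.png")
S=lambda a,b,z:tobox(onplane(f,215+a/3-.3,130+b/3-.3,z))
f=bot.grab_frame("top");crop(f,225,425,125,275,4,"top13.png")
```

```text
[ 0.4949 -0.0147  0.1094] [-0.0886 -0.095 ] [ 0.211   0.3602 -0.1609] [-0.0163 -0.1146  0.0334]
```

View pics/scene13.png

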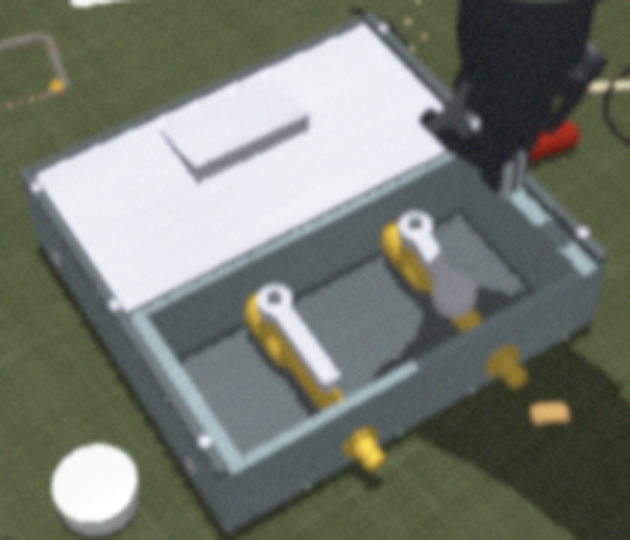

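View pics/top13.png

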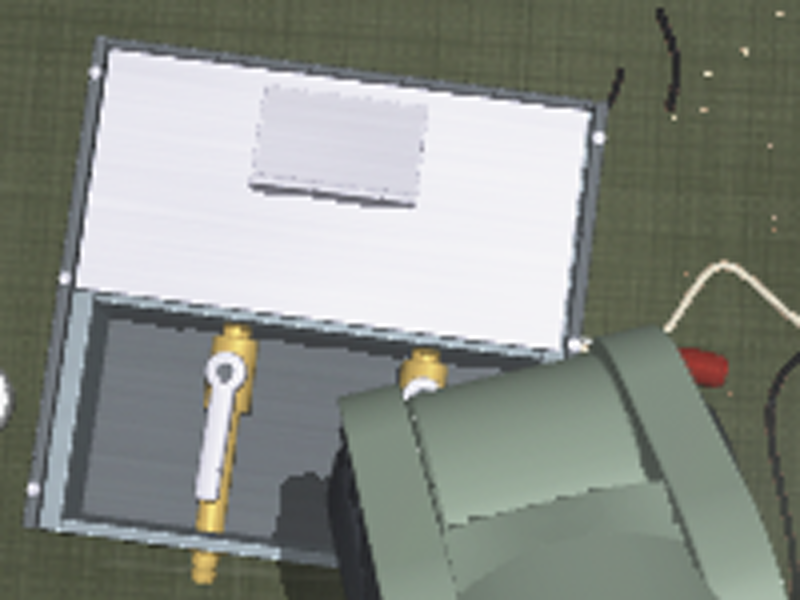

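Call:
apply_moves:
  commands:
    - {"travel":[0,0,0.015],"twist":[0,0,0],"claw":0}
    - {"travel":[0,0,0.03],"twist":[0,0,0],"claw":0}
    - {"travel":[0,0,0.042],"twist":[0,0,0],"claw":0}
    - {"travel":[0,0,0.052],"twist":[0,0,0],"claw":0}
    - {"travel":[0,0,0.06],"twist":[0,0,0],"claw":0}

```text
clock: 12.3
position: [0.4945, -0.0142, 0.0477]
tool_rot: [-3.142, 0.0, -0.141]
force: [0.4, 0.8, 0.1]
grip_width: 0.0003
```

Run:
```python
from h import *
np.set_printoptions(precision=4,suppress=True)
s=bot.observe();print(s["position"],tobox(s["position"]),s["force"],twist(TH,s))
f=bot.grab_frame("scene");crop(f,315,425,180,265,7,"scene14.png")
```

```text
[ 0.4945 -0.0142  0.0477] [-0.0891 -0.0946] [0.3802 0.762  0.1443] [-0.0037  0.0193  0.0968]
```

View pics/scene14.png

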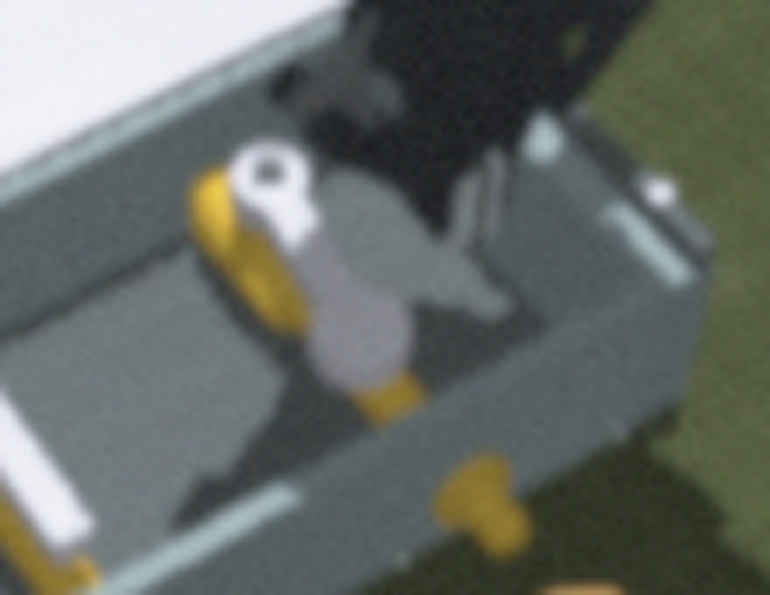

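Call:
apply_moves:
  commands:
    - {"travel":[0,0,0.006],"twist":[0,0,0],"claw":0}
    - {"travel":[0,0,0.012],"twist":[0,0,0],"claw":0}
    - {"travel":[0,0,0.017],"twist":[0,0,0],"claw":0}

```text
clock: 12.65
position: [0.4945, -0.0145, 0.0312]
tool_rot: [-3.142, -0.0, -0.141]
force: [-0.7, -0.2, 1.2]
grip_width: -0.0001
```

Run:
```python
from h import *
np.set_printoptions(precision=4,suppress=True)
s=bot.observe();print(s["position"],tobox(s["position"]),s["force"])
c=tobox(s["position"])
f=bot.grab_frame("scene");crop(f,315,425,180,265,7,"scene15.png")
pv=np.array([-.04,-.065])
for d,r,t in [(.03,.045,.17),(.025,.045,.17),(.023,.045,.3),(.023,.045,.5),(.023,.045,.7),(.023,.045,.9),(.023,.045,1.1),(.023,.045,1.25),(.021,.045,1.4),(.02,.045,1.5),(.018,.045,1.57)]:
    p=pv+r*np.array([-np.cos(t),np.sin(t)])-d*np.array([np.sin(t),np.cos(t)]);q=p-c
    print(t,p,"travel",[round(q[0],4),round(-q[1],4)])
```

```text
[ 0.4945 -0.0145  0.0312] [-0.0891 -0.0949] [-0.6598 -0.1955  1.1755]
0.17 [-0.0894 -0.087 ] travel [np.float64(-0.0004), np.float64(-0.008)]
0.17 [-0.0886 -0.082 ] travel [np.float64(0.0005), np.float64(-0.0129)]
0.3 [-0.0898 -0.0737] travel [np.float64(-0.0007), np.float64(-0.0212)]
0.5 [-0.0905 -0.0636] travel [np.float64(-0.0015), np.float64(-0.0313)]
0.7 [-0.0892 -0.0536] travel [np.float64(-0.0002), np.float64(-0.0413)]
0.9 [-0.086 -0.044] travel [np.float64(0.0031), np.float64(-0.0509)]
1.1 [-0.0809 -0.0353] travel [np.float64(0.0082), np.float64(-0.0596)]
1.25 [-0.076  -0.0295] travel [np.float64(0.013), np.float64(-0.0654)]
1.4 [-0.0683 -0.0242] travel [np.float64(0.0207), np.float64(-0.0707)]
1.5 [-0.0631 -0.0215] travel [np.float64(0.0259), np.float64(-0.0734)]
1.57 [-0.058 -0.02 ] travel [np.float64(0.031), np.float64(-0.0749)]
```

View pics/scene15.png

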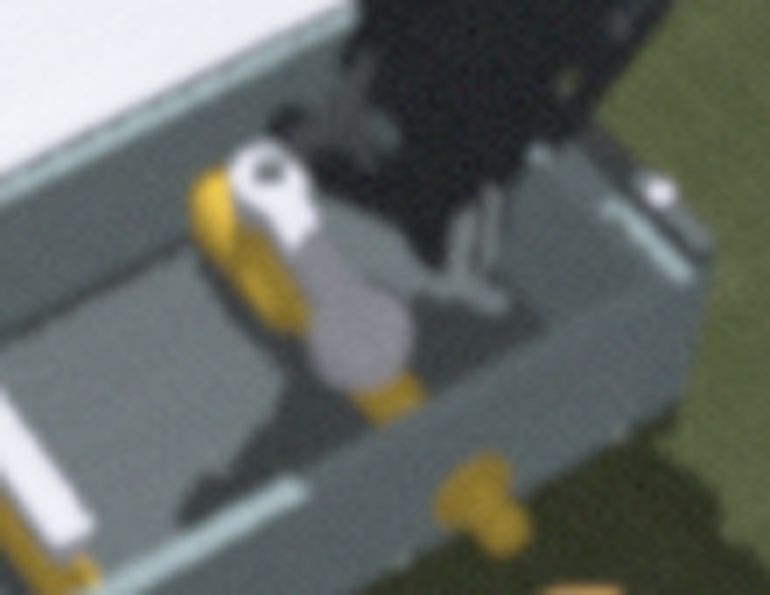

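Call:
apply_moves:
  commands:
    - {"travel":[0,-0.006,0.001],"twist":[0,0,0],"claw":0}
    - {"travel":[0,-0.012,0.001],"twist":[0,0,0],"claw":0}
    - {"travel":[0,-0.018,0.001],"twist":[0,0,0],"claw":0}
    - {"travel":[0,-0.024,0.001],"twist":[0,0,0],"claw":0}
    - {"travel":[-0.001,-0.03,0.001],"twist":[0,0,0],"claw":0}
    - {"travel":[0,-0.036,0.001],"twist":[0,0,0],"claw":0}

```text
clock: 13.3
position: [0.4998, 0.0217, 0.0307]
tool_rot: [-3.142, -0.001, -0.141]
force: [1.9, -3.3, 0.5]
grip_width: -0.0004
```

Run:
```python
from h import *
np.set_printoptions(precision=4,suppress=True)
s=bot.observe();print(s["position"],tobox(s["position"]),s["force"])
f=bot.grab_frame("scene");crop(f,285,425,170,265,5,"scene16.png")
```

```text
[0.4998 0.0217 0.0307] [-0.089  -0.0584] [ 1.9065 -3.2592  0.5016]
```

View pics/scene16.png

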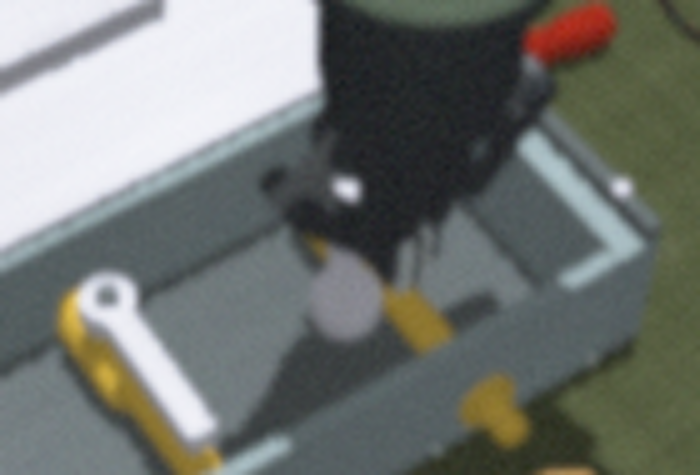

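Call:
apply_moves:
  commands:
    - {"travel":[0.001,-0.007,0],"twist":[0,0,0],"claw":0}
    - {"travel":[0.003,-0.014,0],"twist":[0,0,0],"claw":0}
    - {"travel":[0.006,-0.019,0],"twist":[0,0,0],"claw":0}
    - {"travel":[0.008,-0.023,0],"twist":[0,0,0],"claw":0}
    - {"travel":[0.013,-0.029,0],"twist":[0,0,0],"claw":0}
    - {"travel":[0.017,-0.032,0],"twist":[0,0,0],"claw":0}

```text
clock: 13.95
position: [0.5218, 0.0492, 0.0309]
tool_rot: [3.14, -0.001, -0.143]
force: [1.2, -14.9, 8.1]
grip_width: 0.0
```

Run:
```python
from h import *
np.set_printoptions(precision=4,suppress=True)
s=bot.observe();print(s["position"],tobox(s["position"]),s["force"])
f=bot.grab_frame("scene");crop(f,285,425,170,265,5,"scene17.png")
```

```text
[0.5218 0.0492 0.0309] [-0.0712 -0.028 ] [  1.2221 -14.9187   8.1439]
```

View pics/scene17.png

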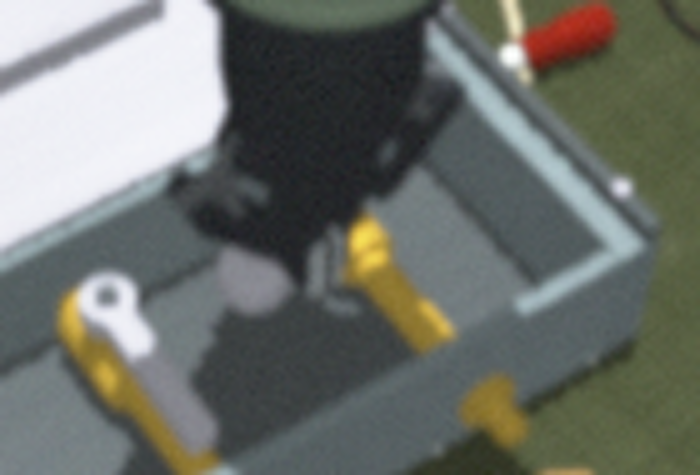

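Call:
apply_moves:
  commands:
    - {"travel":[0,0.006,0],"twist":[0,0,0],"claw":0}
    - {"travel":[0.004,0.007,0],"twist":[0,0,0],"claw":0}
    - {"travel":[0.008,0.007,0],"twist":[0,0,0],"claw":0}

```text
clock: 14.3
position: [0.5274, 0.0428, 0.0303]
tool_rot: [-3.142, 0.001, -0.141]
force: [-3.4, 2.2, 1.7]
grip_width: -0.0002
```

Run:
```python
from h import *
np.set_printoptions(precision=4,suppress=True)
s=bot.observe();print(s["position"],tobox(s["position"]),s["force"])
```

```text
[0.5274 0.0428 0.0303] [-0.0647 -0.0335] [-3.3541  2.1905  1.6903]
```

Pushing +x to the hard stop in small steps.

Call:
apply_moves:
  commands:
    - {"travel":[0.002,0,0],"twist":[0,0,0],"claw":0}
    - {"travel":[0.004,0,0],"twist":[0,0,0],"claw":0}
    - {"travel":[0.006,0,0],"twist":[0,0,0],"claw":0}

```text
clock: 14.6
position: [0.5337, 0.0419, 0.0303]
tool_rot: [-3.141, 0.001, -0.141]
force: [-3.0, 3.3, -0.1]
grip_width: -0.0003
```

Call:
apply_moves:
  commands:
    - {"travel":[0.001,0,0],"twist":[0,0,0],"claw":0}
    - {"travel":[0.002,0,0],"twist":[0,0,0],"claw":0}

```text
clock: 14.8
position: [0.5356, 0.0414, 0.0304]
tool_rot: [-3.141, 0.0, -0.141]
force: [-6.2, 4.7, 0.8]
grip_width: 0.0002
```

Run:
```python
from h import *
np.set_printoptions(precision=4,suppress=True)
s=bot.observe();print(s["position"],tobox(s["position"]),s["force"])
f=bot.grab_frame("scene");crop(f,285,425,170,265,5,"scene18.png")
```

```text
[0.5356 0.0414 0.0304] [-0.0563 -0.0337] [-6.2326  4.6556  0.7973]
```

View pics/scene18.png

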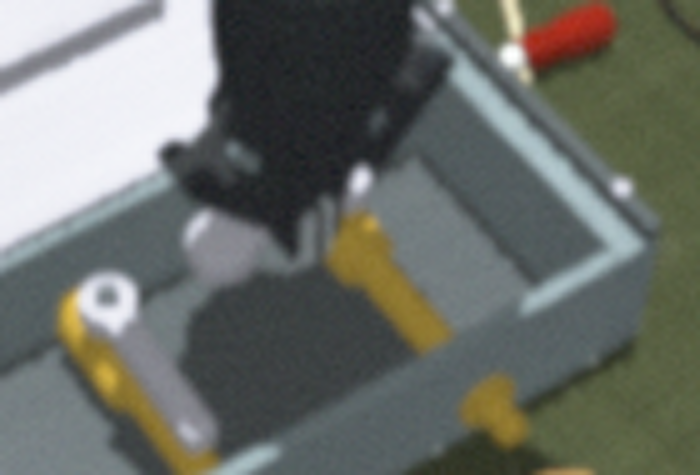

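Call:
apply_moves:
  commands:
    - {"travel":[0.0015,-0.002,0],"twist":[0,0,0],"claw":0}
    - {"travel":[0.003,-0.004,0],"twist":[0,0,0],"claw":0}

```text
clock: 15.05
position: [0.5361, 0.0428, 0.0299]
tool_rot: [3.138, 0.006, -0.143]
force: [-23.6, -9.8, 9.8]
grip_width: 0.0002
```

Call:
apply_moves:
  commands:
    - {"travel":[0.0015,0,0],"twist":[0,0,0],"claw":0}
    - {"travel":[0.003,0,0],"twist":[0,0,0],"claw":0}

```text
clock: 15.25
position: [0.5363, 0.0428, 0.0295]
tool_rot: [3.137, 0.011, -0.142]
force: [-40.1, -1.9, 24.1]
grip_width: 0.0001
```

Run:
```python
from h import *
np.set_printoptions(precision=4,suppress=True)
s=bot.observe();print(s["position"],tobox(s["position"]),s["force"])
f=bot.grab_frame("scene");crop(f,285,425,170,265,5,"scene19.png")
S=lambda a,b,z:tobox(onplane(f,285+a/5-.4,170+b/5-.4,z))
```

```text
[0.5363 0.0428 0.0295] [-0.0559 -0.0323] [-40.1402  -1.9477  24.134 ]
```

View pics/scene19.png

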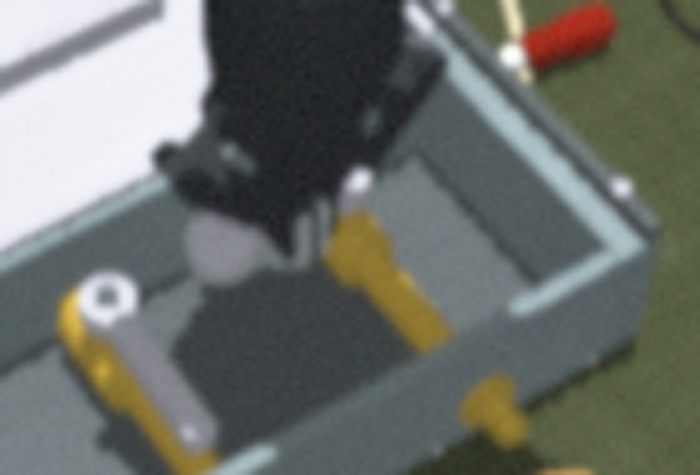

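Call:
apply_moves:
  commands:
    - {"travel":[-0.006,0.001,0],"twist":[0,0,0],"claw":0}
    - {"travel":[-0.015,0.001,0],"twist":[0,0,0],"claw":0}
    - {"travel":[-0.025,0.001,0],"twist":[0,0,0],"claw":0}
    - {"travel":[-0.025,0.001,-0.02],"twist":[0,0,0],"claw":0}
    - {"travel":[-0.025,0.001,-0.06],"twist":[0,0,0],"claw":0}
    - {"travel":[-0.025,0.001,-0.1],"twist":[0,0,0],"claw":0}
    - {"travel":[-0.04,0.04,-0.13],"twist":[0,0,0],"claw":0}
    - {"travel":[-0.06,0.08,-0.15],"twist":[0,0,0],"claw":0}
    - {"travel":[-0.06,0.12,-0.15],"twist":[0,0,0],"claw":0}
    - {"travel":[-0.06,0.16,-0.15],"twist":[0,0,0],"claw":0}

```text
clock: 16.3
position: [0.4597, -0.1069, 0.1816]
tool_rot: [3.141, -0.003, -0.141]
force: [1.0, -0.3, 0.5]
grip_width: 0.0001
```

Call:
apply_moves:
  commands:
    - {"travel":[0,0.04,0],"twist":[0,0,0],"claw":0}
    - {"travel":[0,0.08,0],"twist":[0,0,0],"claw":0}
    - {"travel":[0,0.12,0],"twist":[0,0,0],"claw":0}
    - {"travel":[0,0.12,0],"twist":[0,0,0],"claw":0}
    - {"travel":[0,0.12,0],"twist":[0,0,0],"claw":0}

```text
clock: 16.8
position: [0.4429, -0.2249, 0.1804]
tool_rot: [3.141, -0.0, -0.143]
force: [0.3, 0.9, -1.0]
grip_width: 0.0001
```

Run:
```python
from h import *
np.set_printoptions(precision=4,suppress=True)
s=bot.observe();print(s["position"],s["force"])
f=bot.grab_frame("top");crop(f,225,425,125,275,4,"top20.png")
f=bot.grab_frame("scene");crop(f,215,425,130,310,3,"scene20.png")
```

```text
[ 0.4429 -0.2249  0.1804] [ 0.2837  0.9431 -1.0035]
```

View pics/top20.png

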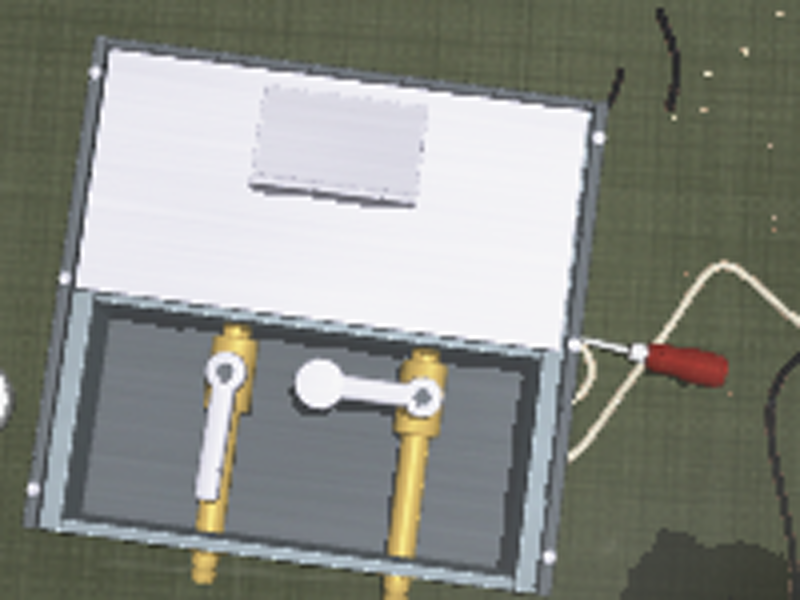

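View pics/scene20.png

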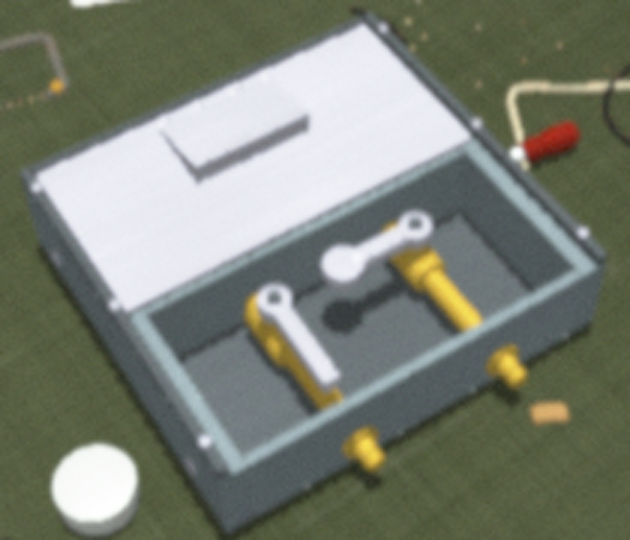

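Run:
```python
from h import *
f=bot.grab_frame("top")
P=lambda a,b,z:tobox(onplane(f,225+a/4-.4,125+b/4-.4,z))
h=P(422,397,.062);d=P(319,384,.062);print(h,d,np.arctan2(d[1]-h[1],-(d[0]-h[0])))
print(bot.job_done())
```

```text
[-0.03925966 -0.06406025] [-0.03972488 -0.00411299] 1.5630359004335503
the job is handed in; nothing more can be done
None
```

The marked stopcock is shut and I've handed the job in at about 17 s of the 48 s allowed. The hand-in gives no verdict.

- **Cover:** I pushed it back with closed fingertips on the ramp face until it met its rear stop, felt as about 36 N. In the last pictures it lies flat against that stop.
- **Marked handle:** the disc handle turned out to be the one at box y = -65 mm. I pushed it clockwise to its hard stop, felt as about 40 N. The last picture puts it at about 1.56 rad, against 1.571 at the stop.
- **Everything else:** the plain handle is still open. The tin and scribe look unmoved, and the arm is clear of the box.

**Disagreement found:** the real fingertips end about 24 mm higher than the reported TCP. My first approach passed over the ramp without touching anything. I then lowered the fingertips onto the cover plate to find the true height, pressing about 53 N for a moment, and used that height for the rest of the job.

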